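# Nest the striker capsule in its display case and twist the cover shut

## Task

Put the small striker capsule away in its display case: press it fully home, upright, in the foam ring of the case, then set the knobbed cover down over it so that it rests flat on the case, and turn the cover clockwise as far as it goes so that it is locked. Carry the cover by its knob, but let go of the knob before you turn it and push the cover round by a wing, because the knob's screw works loose when it is twisted. Leave everything else where it is.

Things in the scene. Friction and masses are not known exactly. Their poses are not given: they have to be found in the camera images.
- case: Display case base, fixed: teak plinth 140 mm (along x) by 104 mm, 18 mm high; on it a round aluminium flange 85 mm across, flat top 24 mm above the table; on that a hollow neck (67 mm outside, 62 inside, rim 46 mm above the table) with a dark foam ring inside. Origin: centre of the plinth's underside; z up; x through the neck's two lugs (half a turn is the same).
- case_well (a point): Centre of the floor of the foam's hole, on the case's axis, level with the flange top, 24 mm above the table; axes as the case. Foam: 16 mm high, four springy segments, hole 44.6 mm, yields to the capsule's 46. Set down by weight alone the capsule stands 7 to 10 mm proud; pressing it home takes 4 to 12 N, then friction holds it.
- case_lug (a point): Middle of the neck's +x outward lug, 36 mm from the axis, 34 mm above the table; the other is opposite. Each is 40 degrees wide, reaches 38 mm from the axis, underside 31.5 and top 37 mm above the table. At its clockwise end (from above) a stop post 9 degrees wide runs down to the flange.
- capsule: Inner shell: closed plain aluminium capsule, 46 mm in diameter, 36 mm high, foot tapered to 41 mm over the lowest 8 mm, about 70 g. Starts upright on the coaster. Origin: centre of its underside; z up to its flat top. Home: underside on the well's floor, top 60 mm above the table.
- cover: Outer shell: aluminium, open below, 85 mm in diameter, 43.5 mm high without the knob; inside 40 deep, 80 mm wide, 71 above 14.5 mm; 180 g. Starts mouth down on the table. Origin: centre of its mouth plane; z up; x through its two wings (half a turn is the same). Goes over the neck with 2 mm play, rests on the flange. Locked: x in line with the case's. Too high to turn if the capsule is not home.
- cover_knob: The steel knob screwed on the middle of the cover's top: round, 22 mm in diameter, 25 mm high. Origin: centre of its underside, 43.5 mm above the cover's mouth plane.
- cover_lug (a point): Middle of the inward lug inside the mouth under the +x wing, 38 mm from the axis, 3 mm above the mouth plane; another under the -x wing. Each 40 degrees wide, 5.5 mm high, in to 35.5 mm from the axis. They pass between the case's lugs only with the cover's x axis 42 to 130 degrees counter-clockwise (from above) of the case's; turned clockwise they run under these up to the stops.
- wing_a (a point): Middle of the cover's +x wing: an upright radial plate outside the cover, 8 mm thick, from 42 to 65 mm from the axis and 10 to 32 mm above the mouth plane. This point: 55 mm from the axis, 21 mm above the mouth plane; axes as the cover.
- wing_b (a point): Middle of the cover's -x wing, the same plate on the far side, 55 mm from the axis, 21 mm above the mouth plane; axes as the cover.
- coaster: Round teak coaster, 100 mm across, 8 mm thick, fixed to the table, on which the capsule starts. Origin: centre of its underside.
- striker: Bystander: loose swirled green resin striker, a disc 41 mm across and 9 mm thick. Origin: centre of its underside.
- magnifier: Bystander: magnifier lying flat, brass rim 72 mm across and 10 mm high, dark wooden handle along its +x to 141 mm from the lens centre. Origin: under the lens centre.
- dish: Bystander: chipped white ceramic dish, 110 mm across, 24 mm high, with three carrom men in it. Origin: centre of its underside.
- flat_tin: Bystander: flat closed aluminium tin, 70 mm across and 22 mm high (wider and lower than the capsule). Origin: centre of its underside.
- shaker: Bystander: steel powder shaker, 48 mm across and 100 mm high. Origin: centre of its underside.
- easel: Bystander: small empty dark wooden striker stand, 45 x 60 mm, 33 mm high. Origin: centre of its underside.
Mind the look-alikes: they are no part of the job. What is shaped like the cover but orange or turquoise is not meant.

How it is judged:
On the way, in this order (a step that is already met when the one before it is completed fails the run):
1. with the cover still 60 mm or more away, the capsule is pressed home: within 2.5 mm of the well's floor, 3 mm of its centre, 0.06 rad of upright (z of capsule in the frame of case_well below 0.0025 m and horizontal distance between capsule and case_well below 0.003 m and angle between capsule's own z axis and vertical below 0.06 rad and distance between cover and case_well above 0.06 m), for 0.2 s.
2. the cover rests on the case, not yet turned: within 2.5 mm of the flange, 4 mm of the axis, x axes over 0.6 rad apart, fingers off the knob (z of cover in the frame of case_well below 0.0025 m and horizontal distance between cover and case_well below 0.004 m and angle between the x axis of cover and the x axis of case, either way round above 0.6 rad and contact force between the fingers and cover_knob below 0.1 N), for 0.1 s.
At the end, for the whole second after the job is handed in: Capsule home (within 2.5 mm of the well's floor, 3 mm of its centre, 0.06 rad of upright), cover locked over it: within 3.5 mm of the flange (2 mm is the lugs' play), 4 mm of the axis, 0.06 rad of upright, its x axis within 0.15 rad of the case's (at the stop), at rest (z of capsule in the frame of case_well below 0.0025 m and horizontal distance between capsule and case_well below 0.003 m and angle between each of capsule, cover's own z axis and vertical below 0.06 rad and z of cover in the frame of case_well below 0.0035 m and horizontal distance between cover and case_well below 0.004 m and angle between the x axis of cover and the x axis of case, either way round below 0.15 rad and linear speed of cover below 0.02 m/s and angular speed of cover below 0.1 rad/s); the robot touches nothing.
It fails at once if the seated cover is turned by its knob: over 1 N on the knob while it is down on the case with x axes under 0.6 rad apart (contact force between the fingers and cover_knob above 1 N and distance between cover and case_well below 0.01 m and angle between the x axis of cover and the x axis of case, either way round below 0.6 rad).
It fails at once if a bystander (striker, magnifier, dish, flat tin, shaker or easel) is moved by more than 25 mm (distance of any of striker, magnifier, dish, flat_tin, shaker, easel from where it was at the start of the episode above 0.025 m).
It also fails if it takes over 72 s, if anything falls off the work surface, if the arm or the gripper's body presses on something with over 40 N, if the wrist force passes 120 N, or if a joint passes its speed limit or range.

## Robot

A 6-joint arm with a two-finger parallel gripper is mounted at the origin on the work surface. World frame = base frame: x ahead of the robot, y to its left, z up, the work surface at z = 0. Lengths are in m, angles in rad, forces in N, time in s.
With the tool pointing down it reaches from about 0.425 to 0.95 m from the base axis. Payload 3.5 kg.
Tool frame: the origin (TCP) lies on the centre line of the jaws, within the pads' length; the fingertips stand 11 mm ahead of it and the grasp point (between the pads) lies 8 mm behind it; y points along the fingers, x is the direction in which the jaws open and shut, and the axes are right-handed (so a half turn about y gives the same grasp; the last joint's range is limited). The gripper opens to 85 mm and grips with 20 to 120 N. Pads are 22 mm wide; open, the fingers measure 114 mm over their backs; the gripper's body (76 mm by 85 mm) begins 54 mm behind the grasp point. The pads swing forward as they close: fully open they stand 13 mm farther back than shut.
Start: joints at [-1.285, 0.286, 1.577, -0, 1.279, -0.15], TCP at [0.285, -0.612, 0.242] pointing down, gripper open.
Joint ranges: [-2.77, 2.77], [-0.9, 2.22], [0.21, 2.48], [-1.53, 4.67], [0.24, 2.81], [-2.84, 2.84]. Speed limits (rad/s): [2.79, 2.79, 3.14, 3.14, 3.14, 3.14].

## Interface

Orientations are given as a unit quaternion [x, y, z, w].
In Python, from plant import get_state, read_camera, sign_off gives the robot as it stands.
- The arm moves only by the shell command python3 -m inch 'ROWS' [FORCE]. ROWS is JSON, a list of rows, each an object of numbers: "ax", "ay", "az": the turn, a rotation vector about the tool's x, y, z in rad; "x", "y", "z": the shift along the tool's x, y, z in mm; "hand": the closure, from -1 (fully open) to 1 (shut). In form: [{"ax": .., "ay": .., "az": .., "x": .., "y": .., "z": .., "hand": ..}, ...]. A call has 1 to 5 rows; each row shifts and turns the commanded pose from where the row before left it, along the tool's axes as they then stand; what a row does not reach is not made up. A row lasts 1/12 s, in which the tool goes at most 41.7 mm and 7.16 degrees, less where a joint would pass 70% of its speed; a pose out of reach is approached as far as the arm can. A call with a gripper value outside its range is refused whole. The fingers move at their own pace and stop on an object; FORCE is the grip in N (left out, the last holds). Time passes only in rows, so rows that do not move let the fingers close. It gives the time, the measured TCP pose, the force and the opening at its end, in the units of the state.
- get_state(): the state, without advancing time (a new reading comes with each control period).
- read_camera(name): name is "scene" or "top" or "wrist"; returns a dict with "img" (480x640x3 uint8, red, green, blue), "fov_y" (degrees; the focal length in pixels is half the picture's height over the tangent of half this angle, whatever the lens; pixels are square), "cx", "cy" (the principal point, pixels), "T" (4x4, takes a point from camera to world coordinates); the wrist camera has in their place "T_tool_cam" (4x4, takes a point from camera to tool coordinates, whose origin is the TCP and whose axes are the tool frame's). Camera axes: x right, y down, z forward; pixel columns grow to the right and rows downward; lengths in m; the calibration is good to about 2 mm. A picture is of the moment at which its call begins: read the wrist's pose just before it. There is no depth.
- sign_off(): hands the job in, once; it reports no verdict.
The state is a dict: "time": time; "qpos": joint angles; "dq": joint speeds; "joint_efforts": joint torques, N m; "eef_pos": TCP position; "tcp_rot": TCP orientation; "contact_force": force on the tool from outside, world axes, zero at the start; "wrist_torque": the same for the moment, N m; "opening": opening from 0.0 (shut) to 1.0 (fully open).
Only numpy, scipy, OpenCV 4.12 (cv2) and the standard library are available. Lean on these libraries where they do the work, as an engineer would, in place of code of your own. Each camera call takes 0.05 s, during which the arm holds its last target. There are 200 camera calls.

## Working session

There is one attempt and no reset: what is moved stays moved. The work goes in short steps, Python scripts to look and compute and a shell command to move; the robot and the scene stay as the last step left them, time stands still between calls to the robot, and variables do not carry over. Pictures are saved under pics/ and viewed, about 8 in all and at most 12, crops included, and the job is handed in when it is done.

```bash
mkdir -p pics; ls
cat > h.py <<'E'
import numpy as np, cv2
from scipy.spatial.transform import Rotation as R
from plant import get_state, read_camera
def cam(name):
    s=get_state(); c=read_camera(name)
    if name=="wrist":
        T=np.eye(4);T[:3,:3]=R.from_quat(s["tcp_rot"]).as_matrix();T[:3,3]=s["eef_pos"]
        c["T"]=T@np.array(c["T_tool_cam"])
    c["T"]=np.array(c["T"]); c["f"]=240/np.tan(np.radians(c["fov_y"])/2); return c
def px2w(c,u,v,z):
    d=c["T"][:3,:3]@np.array([(u-c["cx"])/c["f"],(v-c["cy"])/c["f"],1]);o=c["T"][:3,3]
    return o+d*(z-o[2])/d[2]
def w2px(c,p):
    q=c["T"][:3,:3].T@(np.array(p)-c["T"][:3,3]); return q[:2]/q[2]*c["f"]+[c["cx"],c["cy"]]
def save(c,n): cv2.imwrite("pics/"+n+".png",c["img"][:,:,::-1])
E
python3 - <<'E'
from h import *
for n in("scene","top"):
    c=cam(n);save(c,n+"0");print(n,c["fov_y"],c["cx"],c["cy"],c["T"].round(4).tolist())
print(get_state())
E
```

```text
pics
scene 45.2764817770432 313.64254607307873 242.55373278446962 [[-0.7964, 0.502, -0.3373, 1.0145], [0.6047, 0.6709, -0.4293, 0.5017], [0.0108, -0.5458, -0.8378, 1.1253], [0.0, 0.0, 0.0, 1.0]]
top 50.838548051959975 319.7986859657701 242.66248861129336 [[0.0008, -0.9903, 0.1392, 0.434], [-0.9998, -0.0036, -0.0199, -0.0368], [0.0202, -0.1392, -0.9901, 1.0817], [0.0, 0.0, 0.0, 1.0]]
{'time': 0.1, 'qpos': array([-1.28498998e+00,  2.87117278e-01,  1.57804059e+00, -5.22721066e-06,
        1.27858199e+00, -1.49988033e-01]), 'dq': array([ 0.00043228, -0.00138736, -0.00320809, -0.00101436,  0.00036867,
       -0.00183933]), 'joint_efforts': array([ 1.41307100e-03, -4.07297230e+01, -2.93699741e+01, -1.25263109e-04,
        3.41068851e-03, -8.74308796e-06]), 'eef_pos': array([ 0.2848087 , -0.61134253,  0.24105325]), 'tcp_rot': array([-0.59576774,  0.38066107, -0.37951476,  0.59676335]), 'contact_force': array([-0.03785561,  0.14713955, -0.06209136]), 'wrist_torque': array([-0.01242607, -0.04128664, -0.00158087]), 'opening': 0.9987645505063821}
```

View pics/top0.png

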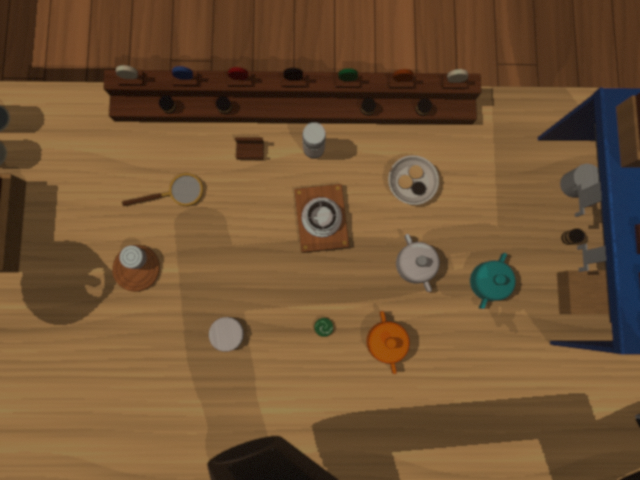

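View pics/scene0.png

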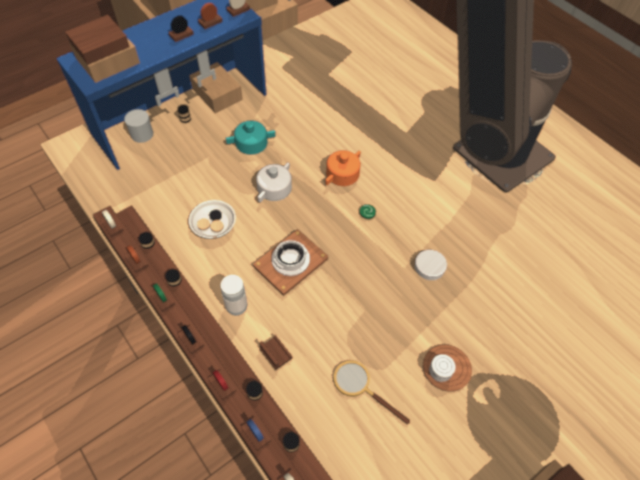

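Top view: capsule top at about (131,257) on the coaster, case neck centre about (322,217), and the aluminium cover's knob about (423,261) with wings at (407,238) and (432,289). Scene view confirms these: cover at (273,180), case at (290,257), capsule at (443,368). The orange and turquoise covers and the flat tin are decoys.

```bash
cat >> h.py <<'E'
def pose():
    s=get_state(); return np.array(s["eef_pos"]), R.from_quat(s["tcp_rot"]).as_matrix()
def go(target,xdir=None):
    "print tool-axis shift (mm) to a world TCP target, given current axes; and turn about tool y to bring tool x onto xdir (deg world, mod 180)"
    p,M=pose(); print("shift mm x,y,z",(M.T@(np.array(target)-p)*1000).round(1))
    if xdir is not None:
        cur=np.degrees(np.arctan2(M[1,0],M[0,0])); d=(xdir-cur+90)%180-90
        print("tool x at",cur.round(2),"need yaw deg",d.round(2),"=> ay",(-np.radians(d)).round(4))
E
python3 - <<'E'
from h import *
c=cam("top")
for n,u,v,z in[("capsule",131,257,.044),("case",322,217,.046),("knob",423,261,.0685),("w1",407,238,.032),("w2",432,289,.032),("cov top",418,262,.0435),("tin",227,334,.022),("coaster",136,268,.008),("plTL",295,187,.018),("plTR",343,184,.018),("plBL",301,252,.018),("plBR",349,247,.018),("shaker",314,133,.1),("dish",414,180,.024),("mag",187,190,.01),("easel",250,149,.03),("orange",391,342,.06)]:
    print(n,px2w(c,u,v,z).round(4))
s=cam("scene")
for n,u,v,z in[("capsule",443,365,.044),("case",291,254,.046),("knob",272,171,.0685)]: print(n,px2w(s,u,v,z).round(4))
p,M=pose();print(M.round(3)); w=cam("wrist");print(w["T_tool_cam"],w["fov_y"])
E
```

```text
capsule [0.5488 0.3298 0.044 ]
case [ 0.6338 -0.0622  0.046 ]
knob [ 0.5398 -0.2662  0.0685]
w1 [ 0.5922 -0.2419  0.032 ]
w2 [ 0.4851 -0.2916  0.032 ]
cov top [ 0.5403 -0.2613  0.0435]
tin [0.3924 0.1329 0.022 ]
coaster [0.5294 0.3308 0.008 ]
plTL [ 0.7048 -0.0045  0.018 ]
plTR [ 0.712  -0.1083  0.018 ]
plBL [ 0.5635 -0.0183  0.018 ]
plBR [ 0.5745 -0.1203  0.018 ]
shaker [ 0.7963 -0.0446  0.1   ]
dish [ 0.7203 -0.2616  0.024 ]
mag [0.6988 0.2292 0.01  ]
easel [0.7851 0.0926 0.03  ]
orange [ 0.3782 -0.1995  0.06  ]
capsule [0.5492 0.3305 0.044 ]
case [ 0.6383 -0.0572  0.046 ]
knob [ 0.5455 -0.2613  0.0685]
[[ 0.422 -0.     0.907]
 [-0.907  0.001  0.422]
 [-0.001 -1.     0.   ]]
[[ 9.99999889e-01  3.34705372e-05  4.70986472e-04  1.53618524e-04]
 [-4.44511331e-04 -2.69672490e-01  9.62951998e-01 -1.30605058e-01]
 [ 1.59242615e-04 -9.62952100e-01 -2.69672445e-01  6.76597436e-02]
 [ 0.00000000e+00  0.00000000e+00  0.00000000e+00  1.00000000e+00]] 65.0226309490718
```

```bash
python3 -m inch '[{"x":-21.7,"z":34.5},{"x":-21.7,"z":34.5},{"x":-21.7,"z":34.5},{"x":-21.7,"z":34.5},{"x":-21.7,"z":34.5}]' >/dev/null
python3 -m inch '[{"x":-21.7,"z":34.5},{"x":-21.7,"z":34.5},{"x":-21.7,"z":34.5},{"x":-21.7,"z":34.5},{"x":-21.7,"z":34.5}]' > /dev/null
python3 -m inch '[{"x":-21.7,"z":34.5},{"x":-21.7,"z":34.5},{"x":0},{"x":0}]'
cat > snap.py <<'E'
import sys;from h import *
import pickle
c=cam("wrist");save(c,sys.argv[1]);pickle.dump(c,open("pics/"+sys.argv[1]+".pkl","wb"));p,M=pose();print(p.round(4),M.round(3).tolist())
E
python3 snap.py w1
python3 -m inch '[{"x":-37,"z":17.2},{"x":-37,"z":17.2},{"x":-37,"z":17.2},{"x":-37,"z":17.2},{"x":0}]'
python3 snap.py w2
python3 -m inch '[{"x":-37,"z":17.2},{"x":-37,"z":17.2},{"x":-37,"z":17.2},{"x":-37,"z":17.2},{"x":-37,"z":17.2}]' >/dev/null
python3 -m inch '[{"x":-37,"z":17.2},{"x":-37,"z":17.2},{"x":-37,"z":17.2},{"x":-37,"z":17.2},{"x":0}]'
python3 snap.py w3
python3 -c "
import cv2,numpy as np
cv2.imwrite('pics/m1.png',cv2.resize(np.vstack([np.hstack([cv2.imread(f'pics/w{i}.png') for i in (1,2)]),np.hstack([cv2.imread('pics/w3.png')]*2)]),(800,600),interpolation=cv2.INTER_AREA))"
```

```text
[ 0.2849 -0.6117  0.2419] [[0.422, -0.0, 0.907], [-0.907, 0.001, 0.422], [-0.001, -1.0, 0.0]]
[ 0.2849 -0.6118  0.242 ] [[0.422, -0.0, 0.907], [-0.907, 0.001, 0.422], [-0.001, -1.0, 0.0]]
[ 0.2849 -0.6118  0.2421] [[0.422, -0.0, 0.907], [-0.907, 0.0, 0.422], [-0.0, -1.0, 0.0]]validation failed for argument at $[0]...
validation failed for argument at $[0]...
validation failed for argument at $[0]...
validation failed for argument at $[0]...
validation failed for argument at $[0]...
validation failed for argument at $[0]...
```

View pics/m1.png

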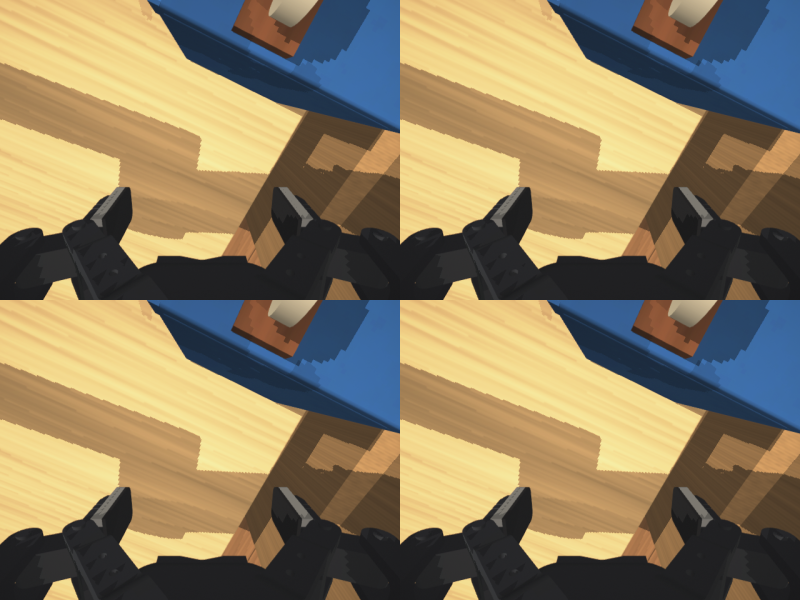

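The rows were refused because every key is needed, so nothing moved. The picture shows the blue shelf close by, so I'll leave along +y first.

```bash
python3 -m inch '[{"ax":0,"ay":0,"az":0,"x":-36,"y":0,"z":16.8,"hand":-1},{"ax":0,"ay":0,"az":0,"x":-36,"y":0,"z":16.8,"hand":-1},{"ax":0,"ay":0,"az":0,"x":-36,"y":0,"z":16.8,"hand":-1},{"ax":0,"ay":0,"az":0,"x":-36,"y":0,"z":16.8,"hand":-1},{"ax":0,"ay":0,"az":0,"x":-36,"y":0,"z":16.8,"hand":-1}]'
python3 -m inch '[{"ax":0,"ay":0,"az":0,"x":-36,"y":0,"z":16.8,"hand":-1},{"ax":0,"ay":0,"az":0,"x":-10.2,"y":0,"z":37.2,"hand":-1},{"ax":0,"ay":0,"az":0,"x":-10.2,"y":0,"z":37.2,"hand":-1},{"ax":0,"ay":0,"az":0,"x":-10.2,"y":0,"z":37.2,"hand":-1},{"ax":0,"ay":0,"az":0,"x":0,"y":0,"z":0,"hand":-1}]'
python3 snap.py w1
python3 -m inch '[{"ax":0,"ay":0,"az":0,"x":-10.2,"y":0,"z":37.2,"hand":-1},{"ax":0,"ay":0,"az":0,"x":-10.2,"y":0,"z":37.2,"hand":-1},{"ax":0,"ay":0,"az":0,"x":-10.2,"y":0,"z":37.2,"hand":-1},{"ax":0,"ay":0,"az":0,"x":-10.2,"y":0,"z":37.2,"hand":-1},{"ax":0,"ay":0,"az":0,"x":-10.2,"y":0,"z":37.2,"hand":-1}]'
python3 -m inch '[{"ax":0,"ay":0,"az":0,"x":-10.2,"y":0,"z":37.2,"hand":-1},{"ax":0,"ay":0,"az":0,"x":-36.3,"y":0,"z":16.9,"hand":-1},{"ax":0,"ay":0,"az":0,"x":0,"y":0,"z":0,"hand":-1}]'
python3 snap.py w2
python3 -m inch '[{"ax":0,"ay":0,"az":0,"x":-36.3,"y":0,"z":16.9,"hand":-1},{"ax":0,"ay":0,"az":0,"x":-36.3,"y":0,"z":16.9,"hand":-1},{"ax":0,"ay":0,"az":0,"x":-36.3,"y":0,"z":16.9,"hand":-1},{"ax":0,"ay":0,"az":0,"x":-36.3,"y":0,"z":16.9,"hand":-1},{"ax":0,"ay":0,"az":0,"x":-36.3,"y":0,"z":16.9,"hand":-1}]'
python3 -m inch '[{"ax":0,"ay":0,"az":0,"x":-36.3,"y":0,"z":16.9,"hand":-1},{"ax":0,"ay":0,"az":0,"x":-36.3,"y":0,"z":16.9,"hand":-1},{"ax":0,"ay":0,"az":0,"x":-36.3,"y":0,"z":16.9,"hand":-1},{"ax":0,"ay":0,"az":0,"x":-36.3,"y":0,"z":16.9,"hand":-1},{"ax":0,"ay":0,"az":0,"x":0,"y":0,"z":0,"hand":-1}]'
python3 snap.py w3
python3 -c "
import cv2,numpy as np
cv2.imwrite('pics/m2.png',cv2.resize(np.vstack([np.hstack([cv2.imread(f'pics/w{i}.png') for i in (1,2)]),np.hstack([cv2.imread('pics/w3.png')]*2)]),(800,600),interpolation=cv2.INTER_AREA))"
```

```text
time: 0.82
eef_pos: [0.2849, -0.4115, 0.2421]
tcp_rot: [-0.596, 0.38, -0.38, 0.596]
contact_force: [-0.2, 1.1, 0.2]
opening: 0.998
time: 1.23
eef_pos: [0.3768, -0.2946, 0.2428]
tcp_rot: [-0.597, 0.378, -0.379, 0.598]
contact_force: [0.3, -0.2, -0.4]
opening: 0.997
[ 0.3752 -0.2964  0.2427] [[0.427, 0.001, 0.904], [-0.904, -0.0, 0.427], [0.001, -1.0, 0.0]]
time: 1.7
eef_pos: [0.5213, -0.1739, 0.2425]
tcp_rot: [0.596, -0.38, 0.381, -0.596]
contact_force: [-0.2, -1.4, 0.4]
opening: 1.003
time: 1.95
eef_pos: [0.5504, -0.1048, 0.2415]
tcp_rot: [-0.597, 0.38, -0.378, 0.598]
contact_force: [-0.8, 0.2, -0.3]
opening: 1.001
[ 0.55   -0.1072  0.2418] [[0.425, -0.001, 0.905], [-0.905, 0.0, 0.425], [-0.001, -1.0, -0.001]]
time: 2.42
eef_pos: [0.5499, 0.0908, 0.2427]
tcp_rot: [0.596, -0.38, 0.381, -0.596]
contact_force: [0.5, 0.3, 0.5]
opening: 1.002
time: 2.83
eef_pos: [0.5498, 0.2553, 0.2426]
tcp_rot: [-0.596, 0.379, -0.379, 0.598]
contact_force: [-0.4, -1.2, 0.1]
opening: 1.003
[0.5501 0.2526 0.2424] [[0.425, 0.0, 0.905], [-0.905, -0.0, 0.425], [0.0, -1.0, 0.0]]
```

View pics/m2.png

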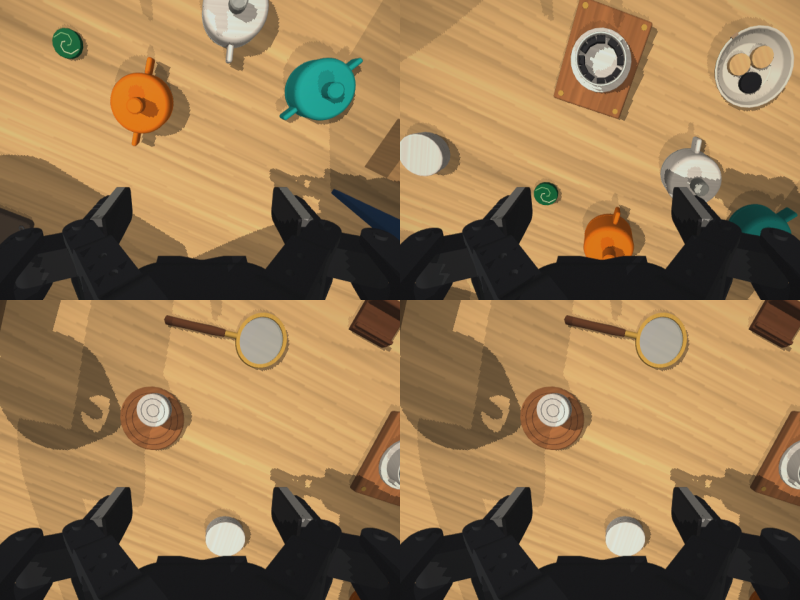

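The mosaic shows: w3 capsule top at about (243,174) px, w2 case rim centre at about (322,96) px with the plinth corners visible. I'll zoom in for accuracy.

Run:
```python
from h import *
a=cv2.imread('pics/w2.png')[0:200,240:440]; b=cv2.imread('pics/w3.png')[120:220,190:290]
cv2.imwrite('pics/m3.png',np.hstack([cv2.resize(a,(600,600),interpolation=cv2.INTER_CUBIC)[:, :],cv2.resize(b,(200,200),interpolation=cv2.INTER_CUBIC).repeat(1,0) if 0 else cv2.copyMakeBorder(cv2.resize(b,(200,200),interpolation=cv2.INTER_CUBIC),0,400,0,0,0)]))
import pickle
c=pickle.load(open('pics/w3.pkl','rb'));print(px2w(c,243.2,174.4,.044))
c=pickle.load(open('pics/w2.pkl','rb'));print(px2w(c,321.6,96,.046))
```

```text
[0.55172523 0.33220296 0.044     ]
[ 0.63815215 -0.06216323  0.046     ]
```

View pics/m3.png

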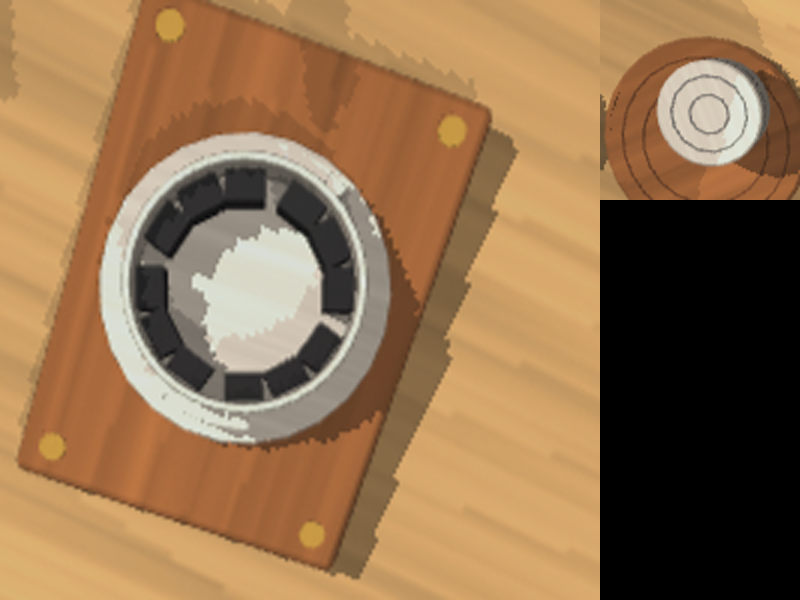

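Run:
```python
from h import *
import pickle
c=pickle.load(open('pics/w3.pkl','rb'));print("cap",px2w(c,244.5,177,.044));cap=px2w(c,244.5,177,.044)
c=pickle.load(open('pics/w2.pkl','rb'));print("rim",px2w(c,240+244/3,281/3,.046))
P=np.array([px2w(c,240+a/3,b/3,.0185) for a,b in[(170,25),(452,131),(312,534),(51,446)]]);print(P.round(4),P.mean(0))
print(np.linalg.norm(P[0]-P[1]),np.linalg.norm(P[1]-P[2]))
d=(P[0]-P[3])+(P[1]-P[2]);print("yaw",np.degrees(np.arctan2(d[1],d[0])))
d=(P[0]-P[1])+(P[3]-P[2]);print("yaw",np.degrees(np.arctan2(d[1],d[0]))-90)
go([cap[0],cap[1],.12])
```

```text
cap [0.55013013 0.33034521 0.044     ]
rim [ 0.63966703 -0.06121177  0.046     ]
[[ 0.6935 -0.0131  0.0185]
 [ 0.7032 -0.0963  0.0185]
 [ 0.5844 -0.1104  0.0185]
 [ 0.5744 -0.0268  0.0185]] [ 0.63883803 -0.06163062  0.0185    ]
0.08384382769911952 0.1196501241369363
yaw 6.648571867340126
yaw 6.738763365777032
shift mm x,y,z [-70.4 122.4  33. ]
```

```bash
python3 -m inch '[{"ax":0,"ay":0,"az":0,"x":-23.5,"y":20,"z":11,"hand":-1},{"ax":0,"ay":0,"az":0,"x":-23.5,"y":32,"z":11,"hand":-1},{"ax":0,"ay":0,"az":0,"x":-23.5,"y":32,"z":11,"hand":-1},{"ax":0,"ay":0,"az":0,"x":0,"y":35,"z":0,"hand":-1},{"ax":0,"ay":0,"az":0,"x":0,"y":0,"z":0,"hand":-1}]'
python3 snap.py w4; python3 -c "
from h import *; go([.5501,.3304,.046])
c=cam('wrist');print(w2px(c,[.5501,.3304,.044]))"
```

```text
time: 3.3
eef_pos: [0.546, 0.3258, 0.1147]
tcp_rot: [0.601, -0.383, 0.377, -0.592]
contact_force: [-1.8, -1.1, -1.6]
opening: 1.0
[0.5477 0.3261 0.1184] [[0.421, -0.01, 0.907], [-0.907, -0.005, 0.421], [0.0, -1.0, -0.011]]
shift mm x,y,z [-3.  72.4  4.7]
[316.92002227 249.03376473]
```

View pics/w4.png

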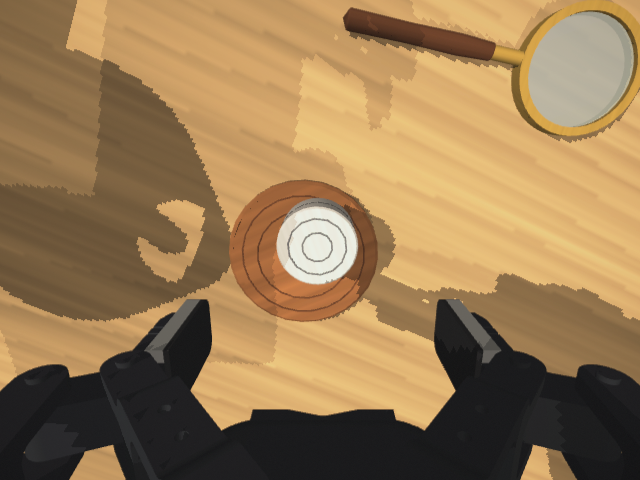

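The capsule's top centre is at (317,245) px against (317,249) predicted, so the fix is good to about 1 mm.

```bash
python3 -m inch '[{"ax":0,"ay":0,"az":0,"x":0,"y":25,"z":1,"hand":-1},{"ax":0,"ay":0,"az":0,"x":0,"y":25,"z":0,"hand":-1},{"ax":0,"ay":0,"az":0,"x":0,"y":15,"z":0,"hand":-1},{"ax":0,"ay":0,"az":0,"x":0,"y":0,"z":0,"hand":-1},{"ax":0,"ay":0,"az":0,"x":0,"y":0,"z":0,"hand":-1}]'
python3 -c "
from h import *; go([.5506,.3306,.046]);print(pose()[1].round(3))"
```

```text
time: 3.82
eef_pos: [0.5519, 0.3289, 0.0596]
tcp_rot: [-0.596, 0.38, -0.381, 0.596]
contact_force: [-0.0, 0.4, 0.4]
opening: 0.998
shift mm x,y,z [-2.1 13.6 -0.5]
[[ 0.421  0.001  0.907]
 [-0.907  0.     0.421]
 [ 0.    -1.     0.001]]
```

```bash
python3 -m inch '[{"ax":0,"ay":0,"az":0,"x":-2,"y":13.5,"z":-0.5,"hand":-1},{"ax":0,"ay":0,"az":0,"x":0,"y":0,"z":0,"hand":-1},{"ax":0,"ay":0,"az":0,"x":0,"y":0,"z":0,"hand":1},{"ax":0,"ay":0,"az":0,"x":0,"y":0,"z":0,"hand":1},{"ax":0,"ay":0,"az":0,"x":0,"y":0,"z":0,"hand":1}]' 60
python3 -m inch '[{"ax":0,"ay":0,"az":0,"x":0,"y":0,"z":0,"hand":1},{"ax":0,"ay":0,"az":0,"x":0,"y":0,"z":0,"hand":1},{"ax":0,"ay":0,"az":0,"x":0,"y":0,"z":0,"hand":1},{"ax":0,"ay":0,"az":0,"x":0,"y":0,"z":0,"hand":1}]' 60
python3 -m inch '[{"ax":0,"ay":0,"az":0,"x":0,"y":0,"z":0,"hand":1},{"ax":0,"ay":0,"az":0,"x":0,"y":-20,"z":0,"hand":1},{"ax":0,"ay":0,"az":0,"x":0,"y":-30,"z":0,"hand":1},{"ax":0,"ay":0,"az":0,"x":0,"y":-30,"z":0,"hand":1},{"ax":0,"ay":0,"az":0,"x":0,"y":0,"z":0,"hand":1}]' 60
python3 snap.py w5
```

```text
time: 4.23
eef_pos: [0.55, 0.3316, 0.0456]
tcp_rot: [-0.596, 0.38, -0.38, 0.597]
contact_force: [0.4, -0.6, 0.0]
opening: 0.606
time: 4.57
eef_pos: [0.5505, 0.3318, 0.0461]
tcp_rot: [-0.596, 0.38, -0.381, 0.597]
contact_force: [-0.2, -0.6, 5.7]
opening: 0.502
time: 4.98
eef_pos: [0.5529, 0.3328, 0.1313]
tcp_rot: [-0.593, 0.378, -0.382, 0.599]
contact_force: [0.5, -0.3, -0.0]
opening: 0.502
[0.5517 0.3322 0.1285] [[0.422, 0.006, 0.906], [-0.907, 0.003, 0.422], [0.0, -1.0, 0.007]]
```

View pics/w5.png

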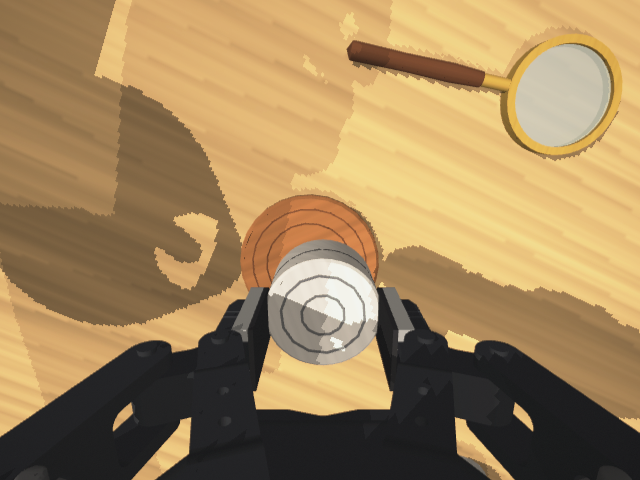

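The capsule is held upright, with its top centre at (322,313) px between the pads, and the coaster is empty. I'll work out the fingertip depth and the capsule's offset.

Run:
```python
from h import *
import pickle
c=pickle.load(open('pics/w5.pkl','rb'));T=np.array(c["T_tool_cam"])
def pj(p):
    q=T[:3,:3].T@(np.array(p)-T[:3,3]);return (q[:2]/q[2]*c["f"]+[c["cx"],c["cy"]]).round(1)
for y in (-.003,.002,.007,.011): print(y,[pj((sx,y,.011)) for sx in(-.023,.023)])
print("cap top in tool frame for y=.001/.002:")
for y in(.002,):
    d=T[:3,:3]@np.array([(322-c["cx"])/c["f"],(313-c["cy"])/c["f"],1]);o=T[:3,3];print((o+d*(y-o[1])/d[1]).round(4))
    print(pj((0,.002,0)))
case=np.array([.6385,-.0615]);go([*case,.13])
```

```text
-0.003 [array([259.3, 294.6]), array([384.6, 294.6])]
0.002 [array([261.4, 289.2]), array([382.6, 289.2])]
0.007 [array([263.4, 284.1]), array([380.6, 284.1])]
0.011 [array([264.9, 280.3]), array([379.1, 280.3])]
cap top in tool frame for y=.001/.002:
[0.     0.002  0.0011]
[322.  315.5]
shift mm x,y,z [393.5  -2.  -87.5]
```

```bash
python3 -m inch '[{"ax":0,"ay":0,"az":0,"x":15,"y":0,"z":-3,"hand":1},{"ax":0,"ay":0,"az":0,"x":30,"y":0,"z":-7,"hand":1},{"ax":0,"ay":0,"az":0,"x":38,"y":0,"z":-8.5,"hand":1},{"ax":0,"ay":0,"az":0,"x":38,"y":0,"z":-8.5,"hand":1},{"ax":0,"ay":0,"az":0,"x":38,"y":0,"z":-8.5,"hand":1}]'
python3 -m inch '[{"ax":0,"ay":0,"az":0,"x":38,"y":0,"z":-8.5,"hand":1},{"ax":0,"ay":0,"az":0,"x":38,"y":0,"z":-8.5,"hand":1},{"ax":0,"ay":0,"az":0,"x":38,"y":0,"z":-8.5,"hand":1},{"ax":0,"ay":0,"az":0,"x":38,"y":0,"z":-8.5,"hand":1},{"ax":0,"ay":0,"az":0,"x":38,"y":0,"z":-8.5,"hand":1}]'
python3 -m inch '[{"ax":0,"ay":0,"az":0,"x":28,"y":0,"z":-6,"hand":1},{"ax":0,"ay":0,"az":0,"x":14,"y":0,"z":-4,"hand":1},{"ax":0,"ay":0,"az":0,"x":0,"y":0,"z":0,"hand":1},{"ax":0,"ay":0,"az":0,"x":0,"y":0,"z":0,"hand":1},{"ax":0,"ay":0,"az":0,"x":0,"y":0,"z":0,"hand":1}]'
python3 snap.py w6; python3 -c "
from h import *; go([.6385,-.0615,.085])
c=cam('top');cv2.imwrite('pics/t6.png',cv2.resize(c['img'][150:290,240:400,::-1],(800,700))); print(w2px(c,[*pose()[0][:2],pose()[0][2]-.002]),w2px(c,[.6385,-.0615,.046]))"
```

```text
time: 5.45
eef_pos: [0.5827, 0.1698, 0.1218]
tcp_rot: [0.598, -0.381, 0.378, -0.595]
contact_force: [0.5, -0.6, -1.4]
opening: 0.504
time: 5.87
eef_pos: [0.6243, -0.0204, 0.1218]
tcp_rot: [0.597, -0.382, 0.379, -0.595]
contact_force: [0.7, 0.9, -0.7]
opening: 0.502
time: 6.28
eef_pos: [0.6338, -0.0591, 0.1234]
tcp_rot: [0.597, -0.381, 0.379, -0.596]
contact_force: [0.2, -0.0, -1.1]
opening: 0.503
[ 0.634  -0.0587  0.1238] [[0.424, -0.002, 0.906], [-0.906, 0.001, 0.424], [-0.002, -1.0, -0.001]]
shift mm x,y,z [ 4.5 38.8  2.9]
[321.10609488 209.30862686] [321.68873938 214.76419622]
```

View pics/w6.png

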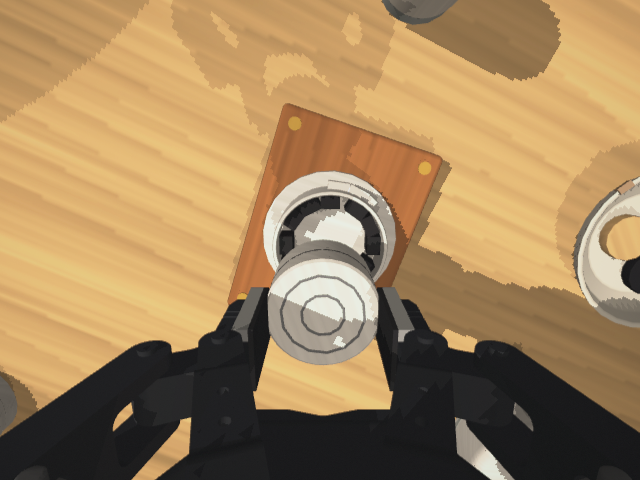

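The capsule is still held, top at (322,313). The case studs are visible at (294,124) and (425,168). I'll compute the case position from the studs in this view.

Run:
```python
from h import *
import pickle
c=pickle.load(open('pics/w6.pkl','rb'))
A=px2w(c,294,124,.0185);B=px2w(c,425,168,.0185);print(A,B,np.linalg.norm(A-B))
d=A-B;print("yaw",np.degrees(np.arctan2(d[1],d[0]))-90)
y=np.radians(6.7);ux=np.array([np.cos(y),np.sin(y)]);print("case",(A+B)[:2]/2-ux*.0598)
# inner rim ellipse
for n,r in(("out",.0335),("in",.031)):
  print(n,[w2px(c,[.6385+r*np.cos(t),-.0615+r*np.sin(t),.046]).round(0).tolist() for t in np.radians([25,115,295])])
print("cap axis",px2w(c,322,313,pose()[0][2]-.002))
```

```text
[ 0.69301695 -0.01260585  0.0185    ] [ 0.70343421 -0.0962199   0.0185    ] 0.08426047875276912
yaw 7.101740737671719
case [ 0.63883398 -0.06138979]
out [[330.0, 192.0], [272.0, 250.0], [388.0, 250.0]]
in [[330.0, 196.0], [276.0, 250.0], [383.0, 250.0]]
cap axis [ 0.63506881 -0.05846576  0.12211023]
```

```bash
python3 -m inch '[{"ax":0,"ay":0,"az":0,"x":4.5,"y":18,"z":2.5,"hand":1},{"ax":0,"ay":0,"az":0,"x":0,"y":18,"z":0,"hand":1},{"ax":0,"ay":0,"az":0,"x":0,"y":0,"z":0,"hand":1},{"ax":0,"ay":0,"az":0,"x":0,"y":0,"z":0,"hand":1},{"ax":0,"ay":0,"az":0,"x":0,"y":0,"z":0,"hand":1}]'
python3 -c "
from h import *; go([.638,-.0617,.065]);print(pose()[1].round(3).tolist())"
```

```text
time: 6.8
eef_pos: [0.6393, -0.0625, 0.0895]
tcp_rot: [-0.596, 0.38, -0.38, 0.597]
contact_force: [0.9, -0.3, -0.5]
opening: 0.5
shift mm x,y,z [-1.3 24.5 -0.9]
[[0.423, 0.001, 0.906], [-0.906, -0.0, 0.423], [0.0, -1.0, 0.001]]
```

```bash
python3 -m inch '[{"ax":0,"ay":0,"az":0,"x":-1.3,"y":6,"z":-0.9,"hand":1},{"ax":0,"ay":0,"az":0,"x":0,"y":4,"z":0,"hand":1},{"ax":0,"ay":0,"az":0,"x":0,"y":4,"z":0,"hand":1},{"ax":0,"ay":0,"az":0,"x":0,"y":0,"z":0,"hand":1}]'
python3 -m inch '[{"ax":0,"ay":0,"az":0,"x":0,"y":3,"z":0,"hand":1},{"ax":0,"ay":0,"az":0,"x":0,"y":3,"z":0,"hand":1},{"ax":0,"ay":0,"az":0,"x":0,"y":0,"z":0,"hand":1}]'
python3 -m inch '[{"ax":0,"ay":0,"az":0,"x":0,"y":2,"z":0,"hand":1},{"ax":0,"ay":0,"az":0,"x":0,"y":2,"z":0,"hand":1},{"ax":0,"ay":0,"az":0,"x":0,"y":0,"z":0,"hand":1}]'
python3 -c "
from h import *; go([.638,-.0617,.062]);s=get_state();print(s['wrist_torque'])"
```

```text
time: 7.13
eef_pos: [0.6378, -0.0622, 0.0744]
tcp_rot: [-0.596, 0.38, -0.38, 0.596]
contact_force: [0.9, 1.8, -0.4]
opening: 0.504
time: 7.38
eef_pos: [0.6386, -0.0622, 0.0695]
tcp_rot: [-0.596, 0.38, -0.381, 0.597]
contact_force: [2.0, 3.2, 1.9]
opening: 0.501
time: 7.63
eef_pos: [0.6385, -0.0621, 0.0652]
tcp_rot: [-0.596, 0.38, -0.381, 0.597]
contact_force: [2.5, 3.8, 3.3]
opening: 0.498
shift mm x,y,z [-0.6  3.2 -0.3]
[ 0.74674534 -0.39512834  0.0281804 ]
```

```bash
python3 -m inch '[{"ax":0,"ay":0,"az":0,"x":-0.6,"y":2,"z":0.8,"hand":1},{"ax":0,"ay":0,"az":0,"x":0,"y":2,"z":0,"hand":1},{"ax":0,"ay":0,"az":0,"x":0,"y":0,"z":0,"hand":1}]'
python3 -m inch '[{"ax":0,"ay":0,"az":0,"x":0,"y":1.5,"z":0,"hand":1},{"ax":0,"ay":0,"az":0,"x":0,"y":0,"z":0,"hand":1}]'
```

```text
time: 7.88
eef_pos: [0.6387, -0.0617, 0.0621]
tcp_rot: [-0.596, 0.38, -0.38, 0.596]
contact_force: [0.2, 3.4, 8.1]
opening: 0.5
time: 8.05
eef_pos: [0.6388, -0.0617, 0.062]
tcp_rot: [0.596, -0.38, 0.38, -0.596]
contact_force: [-3.1, 4.3, 14.1]
opening: 0.496
```

It is home at the predicted height (TCP 62 mm) with 14 N. I'll release, then check by pressing with shut fingertips.

```bash
python3 -m inch '[{"ax":0,"ay":0,"az":0,"x":0,"y":-1.5,"z":0,"hand":1},{"ax":0,"ay":0,"az":0,"x":0,"y":0,"z":0,"hand":-1},{"ax":0,"ay":0,"az":0,"x":0,"y":0,"z":0,"hand":-1},{"ax":0,"ay":0,"az":0,"x":0,"y":0,"z":0,"hand":-1},{"ax":0,"ay":0,"az":0,"x":0,"y":-20,"z":0,"hand":-1}]'
python3 -m inch '[{"ax":0,"ay":0,"az":0,"x":0,"y":-25,"z":0,"hand":-1},{"ax":0,"ay":0,"az":0,"x":0,"y":0,"z":0,"hand":1},{"ax":0,"ay":0,"az":0,"x":0,"y":0,"z":0,"hand":1},{"ax":0,"ay":0,"az":0,"x":0,"y":0,"z":0,"hand":1},{"ax":0,"ay":0,"az":0,"x":0,"y":0,"z":0,"hand":1}]' 30
python3 -m inch '[{"ax":0,"ay":0,"az":0,"x":0,"y":0,"z":0,"hand":1},{"ax":0,"ay":0,"az":0,"x":0,"y":0,"z":0,"hand":1},{"ax":0,"ay":0,"az":0,"x":0,"y":15,"z":0,"hand":1},{"ax":0,"ay":0,"az":0,"x":0,"y":8,"z":0,"hand":1},{"ax":0,"ay":0,"az":0,"x":0,"y":0,"z":0,"hand":1}]' 30
python3 snap.py w7
```

```text
time: 8.47
eef_pos: [0.634, -0.0613, 0.0751]
tcp_rot: [0.598, -0.384, 0.376, -0.595]
contact_force: [-0.4, 0.7, -0.4]
opening: 0.999
time: 8.88
eef_pos: [0.6369, -0.0616, 0.1038]
tcp_rot: [0.597, -0.381, 0.379, -0.596]
contact_force: [-0.1, -0.1, 0.2]
opening: 0.454
time: 9.3
eef_pos: [0.6362, -0.0611, 0.0796]
tcp_rot: [0.597, -0.382, 0.378, -0.596]
contact_force: [-0.1, 0.0, 0.7]
opening: -0.003
[ 0.6368 -0.0613  0.0808] [[0.422, -0.004, 0.907], [-0.907, 0.001, 0.422], [-0.003, -1.0, -0.003]]
```

View pics/w7.png

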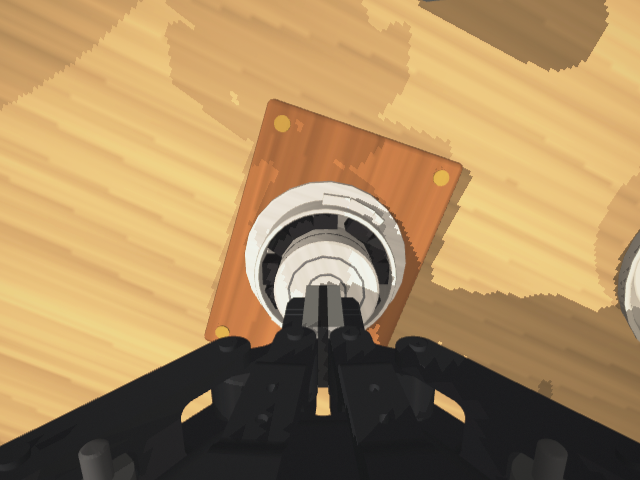

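The capsule stands upright in the foam (top about (325,285)), with the shut fingers just above it. Now I'll press it from the top as a check.

```bash
python3 -m inch '[{"ax":0,"ay":0,"az":0,"x":0,"y":5,"z":1.5,"hand":1},{"ax":0,"ay":0,"az":0,"x":0,"y":3,"z":0,"hand":1},{"ax":0,"ay":0,"az":0,"x":0,"y":0,"z":0,"hand":1}]'
python3 -m inch '[{"ax":0,"ay":0,"az":0,"x":0,"y":2,"z":0,"hand":1},{"ax":0,"ay":0,"az":0,"x":0,"y":0,"z":0,"hand":1}]'
python3 -m inch '[{"ax":0,"ay":0,"az":0,"x":0,"y":1.5,"z":0,"hand":1},{"ax":0,"ay":0,"az":0,"x":0,"y":0,"z":0,"hand":1}]'
```

```text
time: 9.6
eef_pos: [0.6394, -0.0609, 0.0743]
tcp_rot: [0.596, -0.38, 0.38, -0.596]
contact_force: [0.5, -0.3, 0.3]
opening: 0.001
time: 9.77
eef_pos: [0.6396, -0.061, 0.0728]
tcp_rot: [-0.596, 0.38, -0.38, 0.596]
contact_force: [0.1, -0.2, -0.1]
opening: -0.001
time: 9.93
eef_pos: [0.6398, -0.0611, 0.0715]
tcp_rot: [-0.596, 0.38, -0.38, 0.596]
contact_force: [0.2, 0.6, -1.3]
opening: 0.001
```

```bash
python3 -m inch '[{"ax":0,"ay":0,"az":0,"x":0,"y":1.5,"z":0,"hand":1},{"ax":0,"ay":0,"az":0,"x":0,"y":0,"z":0,"hand":1}]'
python3 -m inch '[{"ax":0,"ay":0,"az":0,"x":0,"y":1.5,"z":0,"hand":1},{"ax":0,"ay":0,"az":0,"x":0,"y":0,"z":0,"hand":1},{"ax":0,"ay":0,"az":0,"x":0,"y":0,"z":0,"hand":1}]'
python3 -c "
import pickle;from h import *
c=pickle.load(open('pics/w1.pkl','rb'));cv2.imwrite('pics/c1.png',cv2.resize(c['img'][0:110,290:450,::-1],(800,550),interpolation=cv2.INTER_CUBIC))"
```

```text
time: 10.1
eef_pos: [0.6401, -0.0609, 0.0711]
tcp_rot: [-0.596, 0.38, -0.38, 0.596]
contact_force: [-0.8, 0.5, 4.3]
opening: -0.0
time: 10.35
eef_pos: [0.6402, -0.061, 0.0711]
tcp_rot: [-0.596, 0.38, -0.38, 0.596]
contact_force: [-4.0, 0.9, 10.3]
opening: 0.002
```

Contact is at 71.1 mm, which puts the capsule top at 60 mm, and it does not yield at 10 N: the capsule is home. Now to the cover.

```bash
python3 -m inch '[{"ax":0,"ay":0,"az":0,"x":0,"y":-20,"z":0,"hand":1},{"ax":0,"ay":0,"az":0,"x":0,"y":-35,"z":0,"hand":-1},{"ax":0,"ay":0,"az":0,"x":0,"y":-38,"z":0,"hand":-1},{"ax":0,"ay":0,"az":0,"x":0,"y":-38,"z":0,"hand":-1},{"ax":0,"ay":0,"az":0,"x":20.4,"y":0,"z":-32.3,"hand":-1}]'
python3 -m inch '[{"ax":0,"ay":0,"az":0,"x":20.4,"y":0,"z":-32.3,"hand":-1},{"ax":0,"ay":0,"az":0,"x":20.4,"y":0,"z":-32.3,"hand":-1},{"ax":0,"ay":0,"az":0,"x":20.4,"y":0,"z":-32.3,"hand":-1},{"ax":0,"ay":0,"az":0,"x":20.4,"y":0,"z":-32.3,"hand":-1},{"ax":0,"ay":0,"az":0,"x":20.4,"y":0,"z":-32.3,"hand":-1}]'
python3 -m inch '[{"ax":0,"ay":0,"az":0,"x":20.4,"y":0,"z":-32.3,"hand":-1},{"ax":0,"ay":0,"az":0,"x":0,"y":0,"z":0,"hand":-1},{"ax":0,"ay":0,"az":0,"x":0,"y":0,"z":0,"hand":-1},{"ax":0,"ay":0,"az":0,"x":0,"y":0,"z":0,"hand":-1}]'
python3 snap.py w8
```

```text
time: 10.77
eef_pos: [0.6253, -0.0909, 0.2101]
tcp_rot: [-0.595, 0.372, -0.385, 0.6]
contact_force: [1.0, -0.5, 1.7]
opening: 0.568
time: 11.18
eef_pos: [0.5143, -0.255, 0.1993]
tcp_rot: [0.596, -0.38, 0.38, -0.596]
contact_force: [0.1, -0.6, -0.2]
opening: 1.0
time: 11.52
eef_pos: [0.4948, -0.2858, 0.1992]
tcp_rot: [-0.596, 0.38, -0.38, 0.596]
contact_force: [0.3, 0.1, -0.4]
opening: 1.002
[ 0.4952 -0.2852  0.1992] [[0.423, -0.0, 0.906], [-0.906, 0.0, 0.423], [-0.0, -1.0, 0.0]]
```

View pics/w8.png

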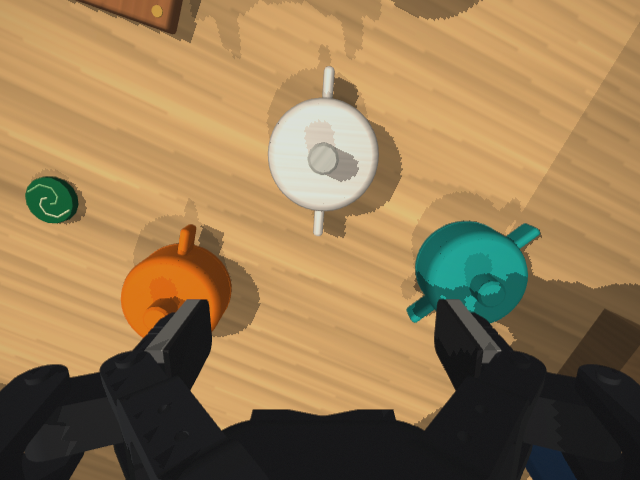

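The aluminium cover: knob top at (322,157), wing tips at (329,69) and (319,234), top disc centred at about (323,154).

Run:
```python
from h import *
import pickle
c=pickle.load(open('pics/w8.pkl','rb'))
k=px2w(c,322,157,.0685);a=px2w(c,329.5,69,.032);b=px2w(c,318.5,234,.032);t=px2w(c,323.5,154.5,.0435)
d=a-b;print(k,t,a,b,(a+b)/2,np.linalg.norm(d),np.degrees(np.arctan2(d[1],d[0])))
# subpixel: threshold knob? wing edges axis from bright mask
g=c["img"].astype(int);m=((g.max(2)-g.min(2)<25)&(g.min(2)>150)).astype(np.uint8)
for r in(75,80,85,90,218,222,226,230):
    x=np.where(m[r,300:350])[0]+300; print(r,x.min() if len(x) else None,x.max() if len(x) else None)
go([k[0],k[1],.10])
```

```text
[ 0.54265022 -0.26337756  0.0685    ] [ 0.54346657 -0.26418737  0.0435    ] [ 0.59995767 -0.24273192  0.032     ] [ 0.48367847 -0.28755295  0.032     ] [ 0.54181807 -0.26514243  0.032     ] 0.124618529936769 21.079678278810665
75 325 329
80 325 329
85 325 329
90 325 328
218 316 319
222 316 319
226 316 318
230 316 318
shift mm x,y,z [ 0.3 99.2 52.3]
```

```bash
python3 -m inch '[{"ax":0,"ay":0,"az":0,"x":0.3,"y":15,"z":26,"hand":-1},{"ax":0,"ay":0,"az":0,"x":0,"y":30,"z":26,"hand":-1},{"ax":0,"ay":0,"az":0,"x":0,"y":35,"z":0,"hand":-1},{"ax":0,"ay":0,"az":0,"x":0,"y":20,"z":0,"hand":-1},{"ax":0,"ay":0,"az":0,"x":0,"y":0,"z":0,"hand":-1}]'
python3 -m inch '[{"ax":0,"ay":0,"az":0,"x":0,"y":0,"z":0,"hand":-1},{"ax":0,"ay":0,"az":0,"x":0,"y":0,"z":0,"hand":-1}]'
python3 -c "
from h import *; go([.5427,-.2634,.058]);print(pose()[1].round(3).tolist())"
```

```text
time: 11.98
eef_pos: [0.5398, -0.2599, 0.093]
tcp_rot: [-0.597, 0.383, -0.375, 0.597]
contact_force: [-0.8, 0.4, -1.4]
opening: 1.006
time: 12.15
eef_pos: [0.5435, -0.2641, 0.101]
tcp_rot: [0.597, -0.379, 0.381, -0.596]
contact_force: [0.7, -0.2, -0.1]
opening: 1.003
shift mm x,y,z [-1.1 43.  -0.5]
[[0.423, 0.002, 0.906], [-0.906, -0.001, 0.423], [0.002, -1.0, 0.001]]
```

```bash
python3 -m inch '[{"ax":0,"ay":0,"az":0,"x":-1,"y":20,"z":-0.5,"hand":-1},{"ax":0,"ay":0,"az":0,"x":0,"y":15,"z":0,"hand":-1},{"ax":0,"ay":0,"az":0,"x":0,"y":8,"z":0,"hand":-1},{"ax":0,"ay":0,"az":0,"x":0,"y":0,"z":0,"hand":-1},{"ax":0,"ay":0,"az":0,"x":0,"y":0,"z":0,"hand":-1}]'
python3 -m inch '[{"ax":0,"ay":0,"az":0,"x":0,"y":0,"z":0,"hand":1},{"ax":0,"ay":0,"az":0,"x":0,"y":0,"z":0,"hand":1},{"ax":0,"ay":0,"az":0,"x":0,"y":0,"z":0,"hand":1},{"ax":0,"ay":0,"az":0,"x":0,"y":0,"z":0,"hand":1},{"ax":0,"ay":0,"az":0,"x":0,"y":0,"z":0,"hand":1}]' 80
python3 -m inch '[{"ax":0,"ay":0,"az":0,"x":0,"y":0,"z":0,"hand":1},{"ax":0,"ay":0,"az":0,"x":0,"y":0,"z":0,"hand":1},{"ax":0,"ay":0,"az":0,"x":0,"y":0,"z":0,"hand":1}]' 80
python3 -c "
from h import *;go([.5427,-.2634,.058])"
```

```text
time: 12.57
eef_pos: [0.542, -0.264, 0.0577]
tcp_rot: [0.596, -0.379, 0.381, -0.596]
contact_force: [-0.5, 0.3, 0.3]
opening: 1.0
time: 12.98
eef_pos: [0.5415, -0.2637, 0.0567]
tcp_rot: [0.596, -0.38, 0.38, -0.596]
contact_force: [-0.4, -1.2, 0.6]
opening: 0.297
time: 13.23
eef_pos: [0.5416, -0.2638, 0.0569]
tcp_rot: [0.596, -0.38, 0.38, -0.596]
contact_force: [-0.2, -1.2, 2.7]
opening: 0.23
shift mm x,y,z [ 0.1 -1.1  1.1]
```

```bash
python3 -m inch '[{"ax":0,"ay":0,"az":0,"x":0,"y":-10,"z":0,"hand":1},{"ax":0,"ay":0,"az":0,"x":0,"y":-25,"z":0,"hand":1},{"ax":0,"ay":0,"az":0,"x":0,"y":-30,"z":0,"hand":1},{"ax":0,"ay":0,"az":0,"x":0,"y":-25,"z":0,"hand":1},{"ax":0,"ay":0,"az":0,"x":0,"y":-10,"z":0,"hand":1}]'
python3 -m inch '[{"ax":0,"ay":0,"az":0,"x":-10.2,"y":0,"z":12.7,"hand":1},{"ax":0,"ay":0,"az":0,"x":-20.2,"y":0,"z":24.7,"hand":1},{"ax":0,"ay":0,"az":0,"x":-20.2,"y":0,"z":24.7,"hand":1},{"ax":0,"ay":0,"az":0,"x":-20.2,"y":0,"z":24.7,"hand":1},{"ax":0,"ay":0,"az":0,"x":-20.2,"y":0,"z":24.7,"hand":1}]'
python3 -m inch '[{"ax":0,"ay":0,"az":0,"x":-20.2,"y":0,"z":24.7,"hand":1},{"ax":0,"ay":0,"az":0,"x":-20.2,"y":0,"z":24.7,"hand":1},{"ax":0,"ay":0,"az":0,"x":-10.2,"y":0,"z":12,"hand":1},{"ax":0,"ay":-0.06,"az":0,"x":0,"y":0,"z":0,"hand":1},{"ax":0,"ay":-0.12,"az":0,"x":0,"y":0,"z":0,"hand":1}]'
python3 -m inch '[{"ax":0,"ay":-0.12,"az":0,"x":0,"y":0,"z":0,"hand":1},{"ax":0,"ay":-0.12,"az":0,"x":0,"y":0,"z":0,"hand":1},{"ax":0,"ay":-0.12,"az":0,"x":0,"y":0,"z":0,"hand":1},{"ax":0,"ay":-0.12,"az":0,"x":0,"y":0,"z":0,"hand":1},{"ax":0,"ay":-0.12,"az":0,"x":0,"y":0,"z":0,"hand":1}]'
python3 -m inch '[{"ax":0,"ay":-0.09,"az":0,"x":0,"y":0,"z":0,"hand":1},{"ax":0,"ay":0,"az":0,"x":0,"y":0,"z":0,"hand":1},{"ax":0,"ay":0,"az":0,"x":0,"y":0,"z":0,"hand":1},{"ax":0,"ay":0,"az":0,"x":0,"y":0,"z":0,"hand":1},{"ax":0,"ay":0,"az":0,"x":0,"y":0,"z":0,"hand":1}]'
python3 snap.py w9; python3 -c "
from h import *;go([.6384,-.0625,.12],-15)"
```

```text
time: 13.65
eef_pos: [0.5427, -0.2644, 0.1605]
tcp_rot: [0.596, -0.378, 0.382, -0.596]
contact_force: [1.3, 0.1, -1.5]
opening: 0.228
time: 14.07
eef_pos: [0.6034, -0.1324, 0.155]
tcp_rot: [0.596, -0.381, 0.379, -0.596]
contact_force: [0.3, 0.2, -1.2]
opening: 0.23
time: 14.48
eef_pos: [0.6377, -0.0607, 0.1549]
tcp_rot: [0.629, -0.324, 0.322, -0.629]
contact_force: [-0.8, 0.7, -1.2]
opening: 0.226
time: 14.9
eef_pos: [0.6373, -0.0624, 0.155]
tcp_rot: [0.696, -0.124, 0.122, -0.696]
contact_force: [0.1, 0.1, -0.6]
opening: 0.229
time: 15.32
eef_pos: [0.638, -0.0623, 0.156]
tcp_rot: [-0.701, 0.094, -0.094, 0.701]
contact_force: [0.3, 0.5, -2.2]
opening: 0.228
[ 0.6381 -0.0623  0.1561] [[0.965, -0.0, 0.263], [-0.263, 0.0, 0.965], [-0.0, -1.0, -0.0]]
shift mm x,y,z [ 0.4 36.1 -0.1]
tool x at -15.25 need yaw deg 0.25 => ay -0.0043
```

View pics/w9.png

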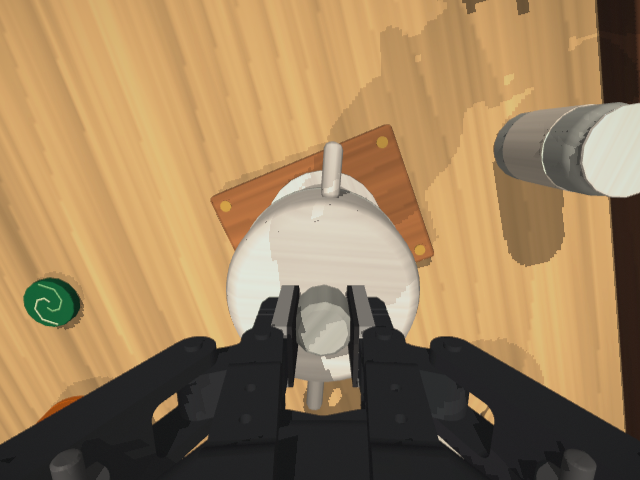

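The cover is held by the knob over the case. Knob top is at about (324,328), wing tips at (334,144) and (314,408), cover disc centre at about (323,283); plinth studs are at (225,206), (382,143) and (420,250).

Run:
```python
from h import *
import pickle
c=pickle.load(open('pics/w9.pkl','rb'));z=.1561-.0569
a=px2w(c,333.5,147,z+.032);b=px2w(c,314,406,z+.032)
k=px2w(c,324,328,z+.0685);t=px2w(c,323,283,z+.0435);d=a-b
print("knob",k,"disc",t,"wingmid",(a+b)/2,np.linalg.norm(d),np.degrees(np.arctan2(d[1],d[0])))
S=np.array([px2w(c,u,v,.0185) for u,v in[(225,206),(382,143),(420,250)]]);print(S,"case",(S[0]+S[2])/2)
d=S[1]-S[0];print("yaw",np.degrees(np.arctan2(d[1],d[0])))
```

```text
knob [ 0.63875324 -0.06013562  0.1677    ] disc [ 0.64020852 -0.05354913  0.1427    ] wingmid [ 0.63809351 -0.06098577  0.1312    ] 0.12340398082082252 70.75704736224169
[[ 0.57444424 -0.02643359  0.0185    ]
 [ 0.6934856  -0.01326743  0.0185    ]
 [ 0.70365067 -0.09610803  0.0185    ]] case [ 0.63904745 -0.06127081  0.0185    ]
yaw 6.311351909409616
```

```bash
python3 -m inch '[{"ax":0,"ay":0,"az":0,"x":0.5,"y":15,"z":-0.5,"hand":1},{"ax":0,"ay":0,"az":0,"x":0,"y":20,"z":0,"hand":1},{"ax":0,"ay":0,"az":0,"x":0,"y":14,"z":0,"hand":1},{"ax":0,"ay":0,"az":0,"x":0,"y":0,"z":0,"hand":1},{"ax":0,"ay":0,"az":0,"x":0,"y":0,"z":0,"hand":1}]'
python3 -c "
from h import *;go([.6385,-.0629,.081])"
python3 -m inch '[{"ax":0,"ay":0,"az":0,"x":0,"y":4,"z":0,"hand":1},{"ax":0,"ay":0,"az":0,"x":0,"y":4,"z":0,"hand":1},{"ax":0,"ay":0,"az":0,"x":0,"y":0,"z":0,"hand":1},{"ax":0,"ay":0,"az":0,"x":0,"y":0,"z":0,"hand":1}]'
```

```text
time: 15.78
eef_pos: [0.6378, -0.0626, 0.1061]
tcp_rot: [-0.701, 0.095, -0.093, 0.701]
contact_force: [0.5, 0.2, -1.4]
opening: 0.223
shift mm x,y,z [ 0.9 25.1 -0.1]
time: 16.12
eef_pos: [0.6387, -0.0628, 0.0996]
tcp_rot: [0.701, -0.093, 0.093, -0.701]
contact_force: [-0.4, 0.6, -2.9]
opening: 0.227
```

```bash
python3 -m inch '[{"ax":0,"ay":0,"az":0,"x":0,"y":4,"z":0,"hand":1},{"ax":0,"ay":0,"az":0,"x":0,"y":4,"z":0,"hand":1},{"ax":0,"ay":0,"az":0,"x":0,"y":0,"z":0,"hand":1}]'
python3 -m inch '[{"ax":0,"ay":0,"az":0,"x":0,"y":4,"z":0,"hand":1},{"ax":0,"ay":0,"az":0,"x":0,"y":3,"z":0,"hand":1},{"ax":0,"ay":0,"az":0,"x":0,"y":0,"z":0,"hand":1}]'
python3 -m inch '[{"ax":0,"ay":0,"az":0,"x":0,"y":2,"z":0,"hand":1},{"ax":0,"ay":0,"az":0,"x":0,"y":1.5,"z":0,"hand":1},{"ax":0,"ay":0,"az":0,"x":0,"y":0,"z":0,"hand":1}]'
```

```text
time: 16.37
eef_pos: [0.638, -0.0626, 0.0903]
tcp_rot: [-0.701, 0.094, -0.093, 0.701]
contact_force: [-0.3, 0.4, -1.7]
opening: 0.227
time: 16.62
eef_pos: [0.6381, -0.0626, 0.0833]
tcp_rot: [-0.701, 0.094, -0.093, 0.701]
contact_force: [0.6, 0.3, -1.7]
opening: 0.225
time: 16.87
eef_pos: [0.6387, -0.0628, 0.0809]
tcp_rot: [0.701, -0.093, 0.094, -0.701]
contact_force: [0.1, 0.2, -1.7]
opening: 0.228
```

```bash
python3 -m inch '[{"ax":0,"ay":0,"az":0,"x":0,"y":1.2,"z":0,"hand":1},{"ax":0,"ay":0,"az":0,"x":0,"y":0,"z":0,"hand":1},{"ax":0,"ay":0,"az":0,"x":0,"y":0,"z":0,"hand":1}]'
```

```text
time: 17.12
eef_pos: [0.6388, -0.0628, 0.0809]
tcp_rot: [0.701, -0.093, 0.093, -0.701]
contact_force: [-2.5, 1.0, 6.2]
opening: 0.23
```

The cover is down at exactly +24 mm. I'll release the knob, lift off, and work out the wing approach.

```bash
python3 -m inch '[{"ax":0,"ay":0,"az":0,"x":0,"y":-1.2,"z":0,"hand":1},{"ax":0,"ay":0,"az":0,"x":0,"y":0,"z":0,"hand":-1},{"ax":0,"ay":0,"az":0,"x":0,"y":0,"z":0,"hand":-1},{"ax":0,"ay":0,"az":0,"x":0,"y":0,"z":0,"hand":-1},{"ax":0,"ay":0,"az":0,"x":0,"y":0,"z":0,"hand":-1}]' 30
python3 -m inch '[{"ax":0,"ay":0,"az":0,"x":0,"y":-20,"z":0,"hand":-1},{"ax":0,"ay":0,"az":0,"x":0,"y":-30,"z":0,"hand":-1},{"ax":0,"ay":0,"az":0,"x":0,"y":-30,"z":0,"hand":-1},{"ax":0,"ay":0,"az":0,"x":0,"y":0,"z":0,"hand":-1},{"ax":0,"ay":0,"az":0,"x":0,"y":0,"z":0,"hand":-1}]'
python3 snap.py w10
python3 - <<'E'
from h import *
import pickle
go([.6487,-.1251,.15],-19)
c=pickle.load(open('pics/w10.pkl','rb'))
C=np.array([.6389,-.0614])
for th in(68,71,74):
    u=np.array([np.cos(np.radians(th)),np.sin(np.radians(th))])
    print(th,[w2px(c,[*(C+s*.062*u),.056]).round(1).tolist() for s in(1,-1)])
print("knob",w2px(c,[*C,.0925]),"disc",w2px(c,[*C,.0675]))
g=cv2.cvtColor(c["img"],cv2.COLOR_RGB2GRAY)
k=w2px(c,[*C,.0675]);R_=c["f"]*.0425/(pose()[0][2]+.13-.0675);print("R exp",R_)
h=cv2.HoughCircles(cv2.GaussianBlur(g,(5,5),1),cv2.HOUGH_GRADIENT,1,10,param1=120,param2=25,minRadius=60,maxRadius=180);print(h[0][:6] if h is not None else None)
E
```

```text
time: 17.53
eef_pos: [0.6387, -0.0629, 0.0807]
tcp_rot: [0.701, -0.093, 0.094, -0.701]
contact_force: [-1.1, -0.4, 0.1]
opening: 0.782
time: 17.95
eef_pos: [0.6403, -0.0632, 0.1639]
tcp_rot: [0.701, -0.091, 0.096, -0.701]
contact_force: [-0.8, -0.2, -0.9]
opening: 1.005
[ 0.6389 -0.0629  0.1615] [[0.965, 0.002, 0.262], [-0.262, -0.0, 0.965], [0.002, -1.0, -0.0]]
shift mm x,y,z [ 25.7  11.5 -57.5]
tool x at -15.18 need yaw deg -3.82 => ay 0.0667
68 [[331.0, 142.3], [308.9, 323.5]]
71 [[325.7, 141.8], [313.5, 323.9]]
74 [[320.5, 141.6], [318.2, 324.1]]
knob [319.10188385 256.32360834] disc [319.19587083 243.88516269]
R exp 71.44533576849237
[[317.5 240.5  61.6]
 [330.5 243.5  75.4]
 [321.5 250.5  71.5]
 [309.5 247.5  74.7]
 [319.5 230.5  61. ]
 [337.5 251.5  85. ]]
```

```bash
python3 -m inch '[{"ax":0,"ay":0.067,"az":0,"x":12.5,"y":0,"z":-29,"hand":1},{"ax":0,"ay":0,"az":0,"x":15,"y":0,"z":-28,"hand":1},{"ax":0,"ay":0,"az":0,"x":0,"y":0,"z":0,"hand":1},{"ax":0,"ay":0,"az":0,"x":0,"y":0,"z":0,"hand":1},{"ax":0,"ay":0,"az":0,"x":0,"y":0,"z":0,"hand":1}]' 40
python3 -m inch '[{"ax":0,"ay":0,"az":0,"x":0,"y":0,"z":0,"hand":1},{"ax":0,"ay":0,"az":0,"x":0,"y":0,"z":0,"hand":1},{"ax":0,"ay":0,"az":0,"x":0,"y":0,"z":0,"hand":1}]'
python3 -c "
from h import *; go([.6487,-.1251,.048],-19)"
```

```text
time: 18.42
eef_pos: [0.6471, -0.125, 0.1588]
tcp_rot: [-0.697, 0.118, -0.116, 0.698]
contact_force: [-0.3, 0.1, -0.4]
opening: 0.305
time: 18.67
eef_pos: [0.6479, -0.1244, 0.1605]
tcp_rot: [-0.697, 0.117, -0.116, 0.698]
contact_force: [0.8, -0.7, -0.4]
opening: -0.002
shift mm x,y,z [  1.  112.5  -0.4]
tool x at -18.95 need yaw deg -0.05 => ay 0.0008
```

```bash
python3 -m inch '[{"ax":0,"ay":0,"az":0,"x":1,"y":25,"z":-0.4,"hand":1},{"ax":0,"ay":0,"az":0,"x":0,"y":35,"z":0,"hand":1},{"ax":0,"ay":0,"az":0,"x":0,"y":32,"z":0,"hand":1},{"ax":0,"ay":0,"az":0,"x":0,"y":20,"z":0,"hand":1},{"ax":0,"ay":0,"az":0,"x":0,"y":0,"z":0,"hand":1}]'
python3 -m inch '[{"ax":0,"ay":0,"az":0,"x":-3,"y":0,"z":0,"hand":1},{"ax":0,"ay":0,"az":0,"x":-3,"y":0,"z":0,"hand":1},{"ax":0,"ay":0,"az":0,"x":-2,"y":0,"z":0,"hand":1},{"ax":0,"ay":0,"az":0,"x":0,"y":0,"z":0,"hand":1},{"ax":0,"ay":0,"az":0,"x":0,"y":0,"z":0,"hand":1}]'
python3 -c "
from h import *; go([.6487,-.1251,.048],-19)"
```

```text
time: 19.08
eef_pos: [0.6448, -0.1241, 0.0426]
tcp_rot: [-0.697, 0.12, -0.113, 0.698]
contact_force: [-1.4, 1.1, -0.6]
opening: 0.002
time: 19.5
eef_pos: [0.6423, -0.1237, 0.0508]
tcp_rot: [0.698, -0.116, 0.118, -0.697]
contact_force: [-0.0, 0.3, -0.4]
opening: 0.001
shift mm x,y,z [6.5 2.9 0.8]
tool x at -19.02 need yaw deg 0.02 => ay -0.0003
```

```bash
python3 -m inch '[{"ax":0,"ay":0,"az":0,"x":-2,"y":2,"z":0,"hand":1},{"ax":0,"ay":0.07,"az":0,"x":-4,"y":0,"z":-1.15,"hand":1},{"ax":0,"ay":0.07,"az":0,"x":-4,"y":0,"z":-1.15,"hand":1},{"ax":0,"ay":0.07,"az":0,"x":-4,"y":0,"z":-1.15,"hand":1},{"ax":0,"ay":0,"az":0,"x":0,"y":0,"z":0,"hand":1}]'
python3 -m inch '[{"ax":0,"ay":0.07,"az":0,"x":-4,"y":0,"z":-1.15,"hand":1},{"ax":0,"ay":0.07,"az":0,"x":-4,"y":0,"z":-1.15,"hand":1},{"ax":0,"ay":0.07,"az":0,"x":-4,"y":0,"z":-1.15,"hand":1},{"ax":0,"ay":0,"az":0,"x":0,"y":0,"z":0,"hand":1}]'
python3 - <<'E'
from h import *
p,M=pose();C=np.array([.6389,-.0614]);d=M.T@np.array([*(p[:2]-C),0]);print("vx,vz mm",(d*1e3).round(1),"toolx",np.degrees(np.arctan2(M[1,0],M[0,0])), "F tool",(M.T@get_state()["contact_force"]).round(1))
E
```

```text
time: 19.92
eef_pos: [0.6271, -0.1213, 0.0473]
tcp_rot: [-0.681, 0.189, -0.19, 0.681]
contact_force: [1.1, -0.5, -0.0]
opening: -0.001
time: 20.25
eef_pos: [0.6153, -0.1173, 0.0472]
tcp_rot: [0.658, -0.259, 0.26, -0.658]
contact_force: [0.7, -1.3, -0.6]
opening: -0.0
vx,vz mm [ 20.9   0.  -56.9] toolx -43.053204584084405 F tool [ 1.4  0.6 -0.4]
```

```bash
python3 -m inch '[{"ax":0,"ay":0.07,"az":0,"x":-4,"y":0,"z":-1.3,"hand":1},{"ax":0,"ay":0.07,"az":0,"x":-4,"y":0,"z":-1.3,"hand":1},{"ax":0,"ay":0.07,"az":0,"x":-4,"y":0,"z":-1.3,"hand":1},{"ax":0,"ay":0.07,"az":0,"x":-4,"y":0,"z":-1.3,"hand":1},{"ax":0,"ay":0,"az":0,"x":0,"y":0,"z":0,"hand":1}]'
python3 -m inch '[{"ax":0,"ay":0.07,"az":0,"x":-4,"y":0,"z":-1.3,"hand":1},{"ax":0,"ay":0.07,"az":0,"x":-4,"y":0,"z":-1.3,"hand":1},{"ax":0,"ay":0.07,"az":0,"x":-4,"y":0,"z":-1.3,"hand":1},{"ax":0,"ay":0.07,"az":0,"x":-4,"y":0,"z":-1.3,"hand":1},{"ax":0,"ay":0,"az":0,"x":0,"y":0,"z":0,"hand":1}]'
cat > chk.py <<'E'
from h import *
p,M=pose();C=np.array([.6389,-.0614]);d=M.T@np.array([*(p[:2]-C),0]);print("vx,vz mm",(d*1e3).round(1),"toolx",np.degrees(np.arctan2(M[1,0],M[0,0])), "F tool",(M.T@get_state()["contact_force"]).round(1))
E
python3 chk.py
```

```text
time: 20.67
eef_pos: [0.6008, -0.1085, 0.047]
tcp_rot: [0.615, -0.348, 0.348, -0.615]
contact_force: [0.4, 0.6, 0.1]
opening: -0.002
time: 21.08
eef_pos: [0.5894, -0.0961, 0.0468]
tcp_rot: [0.561, -0.431, 0.43, -0.561]
contact_force: [-0.1, -0.5, 1.2]
opening: -0.002
vx,vz mm [ 20.8   0.  -56.8] toolx -75.01618039128128 F tool [ 0.5 -1.2 -0.2]
```

```bash
python3 -m inch '[{"ax":0,"ay":0.07,"az":0,"x":-4,"y":0,"z":-1.3,"hand":1},{"ax":0,"ay":0,"az":0,"x":0,"y":0,"z":0,"hand":1},{"ax":0,"ay":0,"az":0,"x":0,"y":0,"z":0,"hand":1}]'
python3 -m inch '[{"ax":0,"ay":0.06,"az":0,"x":-3.4,"y":0,"z":-1.1,"hand":1},{"ax":0,"ay":0,"az":0,"x":0,"y":0,"z":0,"hand":1},{"ax":0,"ay":0,"az":0,"x":0,"y":0,"z":0,"hand":1}]'
python3 chk.py
```

```text
time: 21.33
eef_pos: [0.5874, -0.0928, 0.0468]
tcp_rot: [-0.546, 0.45, -0.449, 0.546]
contact_force: [-0.4, -0.5, 0.6]
opening: -0.002
time: 21.58
eef_pos: [0.5857, -0.0897, 0.0468]
tcp_rot: [-0.532, 0.466, -0.466, 0.532]
contact_force: [-0.1, -0.7, 0.2]
opening: -0.0
vx,vz mm [ 21.   -0.  -56.5] toolx -82.42607676581184 F tool [ 0.6 -0.2 -0.2]
```

```bash
python3 -m inch '[{"ax":0,"ay":0,"az":0,"x":-2,"y":0,"z":0,"hand":1},{"ax":0,"ay":0,"az":0,"x":0,"y":0,"z":0,"hand":1},{"ax":0,"ay":0,"az":0,"x":0,"y":0,"z":0,"hand":1}]'
python3 chk.py
python3 -m inch '[{"ax":0,"ay":0,"az":0,"x":-2,"y":0,"z":0,"hand":1},{"ax":0,"ay":0,"az":0,"x":0,"y":0,"z":0,"hand":1},{"ax":0,"ay":0,"az":0,"x":0,"y":0,"z":0,"hand":1}]'
python3 chk.py
```

```text
time: 21.83
eef_pos: [0.5853, -0.0877, 0.0468]
tcp_rot: [0.531, -0.466, 0.466, -0.531]
contact_force: [0.1, -0.6, -0.5]
opening: 0.0
vx,vz mm [ 19.1   0.  -56.5] toolx -82.55168046874518 F tool [0.6 0.5 0.1]
time: 22.08
eef_pos: [0.5849, -0.086, 0.0468]
tcp_rot: [0.532, -0.467, 0.467, -0.531]
contact_force: [-0.5, -2.9, 0.0]
opening: 0.002
vx,vz mm [ 17.5   0.  -56.8] toolx -82.58417592562378 F tool [ 2.8 -0.  -0.9]
```

```bash
python3 -m inch '[{"ax":0,"ay":0,"az":0,"x":-1.5,"y":0,"z":0,"hand":1},{"ax":0,"ay":0,"az":0,"x":0,"y":0,"z":0,"hand":1},{"ax":0,"ay":0,"az":0,"x":0,"y":0,"z":0,"hand":1}]'
python3 chk.py
python3 -m inch '[{"ax":0,"ay":0,"az":0,"x":-1.5,"y":0,"z":0,"hand":1},{"ax":0,"ay":0,"az":0,"x":0,"y":0,"z":0,"hand":1},{"ax":0,"ay":0,"az":0,"x":0,"y":0,"z":0,"hand":1}]'
python3 chk.py
```

```text
time: 22.33
eef_pos: [0.5846, -0.0853, 0.047]
tcp_rot: [0.532, -0.466, 0.467, -0.531]
contact_force: [-2.5, -5.3, 0.4]
opening: -0.002
vx,vz mm [ 16.7   0.1 -56.9] toolx -82.55940574222157 F tool [ 4.9 -0.4 -3.2]
time: 22.58
eef_pos: [0.5844, -0.0848, 0.0472]
tcp_rot: [0.533, -0.466, 0.467, -0.53]
contact_force: [-2.1, -7.7, 1.1]
opening: 0.003
vx,vz mm [ 16.1   0.1 -57.1] toolx -82.5313001334266 F tool [ 7.4 -1.1 -3.1]
```

The stop is reached: force climbs to 7 N with almost no motion. I'll back off, rise and look.

```bash
python3 -m inch '[{"ax":0,"ay":0,"az":0,"x":8,"y":0,"z":0,"hand":1},{"ax":0,"ay":0,"az":0,"x":10,"y":0,"z":0,"hand":1},{"ax":0,"ay":0,"az":0,"x":0,"y":-25,"z":0,"hand":1},{"ax":0,"ay":0,"az":0,"x":0,"y":-35,"z":0,"hand":1},{"ax":0,"ay":0,"az":0,"x":0,"y":-35,"z":0,"hand":1}]'
python3 -m inch '[{"ax":0,"ay":0,"az":0,"x":-15,"y":-30,"z":0,"hand":1},{"ax":0,"ay":0,"az":0,"x":-15,"y":-10,"z":0,"hand":1},{"ax":0,"ay":0,"az":0,"x":0,"y":0,"z":0,"hand":1},{"ax":0,"ay":0,"az":0,"x":0,"y":0,"z":0,"hand":1},{"ax":0,"ay":0,"az":0,"x":0,"y":0,"z":0,"hand":1}]'
python3 snap.py w11
python3 - <<'E'
from h import *
c=cam("wrist");a=c["img"][:,:,::-1][60:360,120:520].copy();t=cam("top");b=t["img"][150:290,240:400,::-1]
cv2.imwrite("pics/end.png",cv2.resize(a,(800,600),interpolation=cv2.INTER_CUBIC))
C=np.array([.6389,-.0614])
for th in(6.7,):
    u=np.array([np.cos(np.radians(th)),np.sin(np.radians(th))]);print([w2px(c,[*(C+s*.06*u),.056]).round(1).tolist() for s in(1,-1)])
print(w2px(c,[*C,.0925]))
import pickle;pickle.dump(c,open("pics/end.pkl","wb"))
E
```

```text
time: 23.0
eef_pos: [0.5861, -0.1004, 0.1414]
tcp_rot: [0.531, -0.468, 0.466, -0.531]
contact_force: [1.4, 0.1, 0.3]
opening: 0.002
time: 23.42
eef_pos: [0.582, -0.0705, 0.1795]
tcp_rot: [0.532, -0.468, 0.465, -0.531]
contact_force: [0.8, 1.5, -0.3]
opening: 0.004
[ 0.5818 -0.0706  0.1791] [[0.128, -0.004, 0.992], [-0.992, 0.001, 0.128], [-0.002, -1.0, -0.004]]
[[320.4, 48.4], [318.6, 237.5]]
[318.82987897 152.03631848]
```

View pics/end.png

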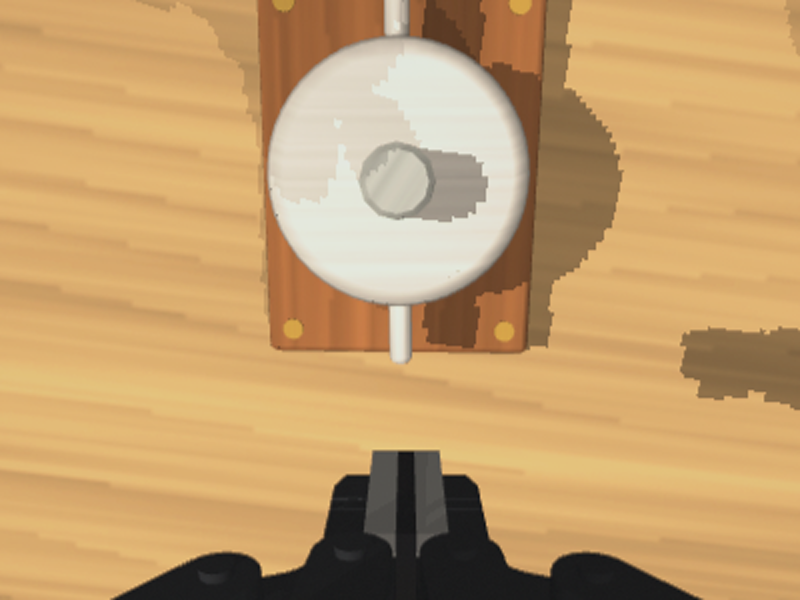

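The cover's wings lie along the case's long axis: tips at (397,15) and (401,350) in the crop, against stud midlines at (401,3) and (398,330). That is about 1–2° apart. The cover is concentric and flat, and the fingers are clear.

Run:
```python
from h import *
import pickle
c=pickle.load(open("pics/end.pkl","rb"));f=lambda u,v,z:px2w(c,120+u/2,60+v/2,z)[:2]
d=f(397,15,.056)-f(400.5,350,.056);print("cover yaw",np.degrees(np.arctan2(d[1],d[0])))
d=f(283,2,.0185)+f(520,4,.0185)-f(293,330,.0185)-f(504,331,.0185);print("case yaw",np.degrees(np.arctan2(d[1],d[0])))
print("knob",f(397,180,.0925),"case",(f(283,2,.0185)+f(520,4,.0185)+f(293,330,.0185)+f(504,331,.0185))/4, get_state()["contact_force"])
from plant import sign_off; sign_off()
```

```text
cover yaw 7.869450974028222
case yaw 6.736743665640039
knob [ 0.63998086 -0.06107635] case [ 0.6382199  -0.06151809] [0.94396053 0.67012633 0.04120872]
the job is handed in; nothing more can be done
```

The capsule is pressed home in the foam ring, and the knobbed cover is seated over it and locked. I handed the job in after about 23.5 s of robot time; `sign_off()` gives no verdict.

- **Capsule:** pressed in with up to 14 N until it stopped at the height expected for home. A second push from above with shut fingers met it at 60 mm above the table, and it did not yield under 10 N.
- **Cover:** carried by its knob, turned to about 64° counter-clockwise of the case and set down. The arm stopped 24 mm higher than where it had picked the cover up, which is the flange height. I then let go of the knob and pushed one wing clockwise with shut fingers until the force climbed to 7 N at the stop.
- **Last picture:** cover yaw 7.9° against case yaw 6.7°, so about 1.1° (0.02 rad) apart. The knob measured about 1.8 mm from the case axis, which is within the 4 mm allowed and includes about 2 mm of calibration error. The fingers were clear of everything.

My first batch of moves was refused because of missing keys, and the robot did not move. During the turn I went by force alone, since I was saving the last picture view. I did not re-measure the bystanders; no unexpected contact forces appeared in the readings.

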